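Set and lock the trimmer's paper stop, keeping hold of it

TASK

On the paper trimmer, draw the sliding leg out by its cross bar until the pointed end of the bar is in line with the marker clip's point, leaving the cam lever open until then. Holding the leg there against its spring, swing the cam lever fully closed against the leg. Finish with the lever closed and the gripper still holding the leg on the mark: do not let go, and leave the other things on the desk where they are.

Things in the scene. Friction and masses are not known exactly. Their poses are not given: they have to be found in the camera images.
- trimmer: Paper trimmer fixed to the desk: green flat bed 300 x 260 x 18 mm. Origin: centre of its underside; x is the way the leg is drawn out, y left of that, z up. 'T:' below means mm in this frame. Grey guide tube and black collar on y = 0, 36 wide, from T: x -116 to 4, up to z 64; cutting rail with head at x -148 to -112, up to z 69; 2 mm scale strip along x at y -113.
- leg: Sliding leg, a bar 16 wide, T: z 22 to 58, on y = 0, coming out of the collar along x. Across its outer end a steel cross bar: 12 thick in x, 180 long in y, z 22 to 40. Origin: middle of the cross bar's inner face (facing the collar), at bed top level; axes as the trimmer's. Starts fully in, origin at T: x 40; draws out up to 60 mm.
- leg_spring (a point): Point where the leg leaves the collar (fixed; T: 4, 0, 40). A spring in the tube pulls the leg in with 3 N fully in, plus 1 N per 33 mm drawn out; let go, it slides back. The closed lever does not carry this pull, so keep holding. Two fingers straddling leg and lever can push the cross bar's inner face outwards and then pinch lever and leg together.
- pointer (a point): Tip of the pointed -y end of the leg's cross bar, 6 mm outwards of the bar's inner face, at y = -96, T: z 40. It moves with the leg.
- marker: Marker clip, a steel block 10 x 20 x 16 mm on the scale strip, its point facing the bar's pointed end. Fixed, at a different length each time: 15 to 40 mm further out than the pointer is at the start. Origin: under its point, T: y -99, z 20; axes as the trimmer's. The leg is on the mark when the pointer has the same T: x as this origin.
- lever (a joint): Angle of the cam lever (rad): 0 = fully closed, along the leg on its +y side; starts 0.34 to 0.42 open, swung out to +y; stop at 0.5. Turns about an upright pin at T: x 0, y 15 and stays where left (stiff, about 0.1 N m: 1.5 to 3 N at the fingers).
- lever_tip (a point): Free end of the cam lever, on its centre line at mid height. The lever is a black straight bar 8 thick, 14 high (T: z 42 to 56, so it passes above the cross bar), reaching 85 mm from its pin. Closed, its outer face is at T: y 19, and leg and lever together are 27 mm wide (y -8 to 19).
- eraser: White eraser 45 x 20 x 12 mm lying on the bed, left of the guide tube. Origin under its middle. Leave it alone.
- sharpener: Metal sharpener 26 x 16 x 13 mm lying on the bed, right of the guide tube. Origin under its middle. Leave it alone.
- stapler: Stapler 130 x 34 x 54 mm on the desk left of the trimmer. Origin under its middle. Leave it alone.
- highlighter: Highlighter pen 124 x 24 x 16 mm on the desk right of the trimmer. Origin under its middle. Leave it alone.
- tape_dispenser: Tape dispenser 130 x 55 x 84 mm at the front right of the desk. Origin under its middle. Leave it alone.
- pencil_cup: Clear cup 84 mm wide with pencils, 180 mm high, on the right. Origin under its middle. Leave it alone.
- clip_tin: Clear round tin of paper clips, 100 mm wide, 42 mm high, on the left. Origin under its middle. Leave it alone.

How it is judged:
By the outcome, as a careful person would: the job done as asked, in the order asked, and still so for the second after the job is handed in, while the arm keeps its last pose, push and grip.
It also fails if it takes over 38 s, if anything falls off the work surface, if the arm or the gripper's body presses on something with over 40 N, if the wrist force passes 120 N, or if a joint passes its speed limit or range.

ROBOT

A 6-joint arm with a two-finger parallel gripper is mounted at the origin on the work surface. World frame = base frame: x ahead of the robot, y to its left, z up, the work surface at z = 0. Lengths are in m, angles in rad, forces in N, time in s.
With the tool pointing down it reaches from about 0.425 to 0.95 m from the base axis. Payload 3.5 kg.
Tool frame: the origin (TCP) lies midway between the tips of the shut fingers; the grasp point (between the pads) lies 19 mm behind it; z points along the fingers, y is the line along which they close (so a half turn about z gives the same grasp; the last joint's range is limited). The gripper opens to 85 mm and grips with 20 to 120 N. Pads are 22 mm wide; open, the fingers measure 114 mm over their backs; the gripper's body (76 mm by 85 mm) begins 54 mm behind the grasp point. The pads swing forward as they close: fully open they stand 13 mm farther back than shut.
Start: joints at [0.979, 0.286, 1.577, -0, 1.279, -0.15], TCP at [0.289, 0.61, 0.199] pointing down, gripper open.
Joint ranges: [-2.77, 2.77], [-0.9, 2.22], [0.21, 2.48], [-1.53, 4.67], [0.24, 2.81], [-2.84, 2.84]. Speed limits (rad/s): [2.79, 2.79, 3.14, 3.14, 3.14, 3.14].

INTERFACE

Orientations are given as a unit quaternion [x, y, z, w].
In Python, from plant import ctrl gives the robot as it stands.
- The arm moves only by the tool arm_command, never from a script. Its argument "steps" is one flat list of numbers, 5 for each row, row after row: the opening in per cent of the stroke, from 0 (shut) to 100 (fully open), then the shift along the tool's x, y, z each as a share of 25 mm, from -1 to 1, then the turn about the tool's z as a share of 0.1 rad, from -1 to 1. In form: [grip, tx, ty, tz, spin, grip, tx, ty, tz, spin, ...]. A call has 1 to 8 rows; each row shifts and turns the commanded pose from where the row before left it, along the tool's axes as they then stand; what a row does not reach is not made up. A row lasts 1/12 s, in which the tool goes at most 41.7 mm and 7.16 degrees, less where a joint would pass 70% of its speed; a pose out of reach is approached as far as the arm can. A call with a number of a shift or a turn outside -1 to 1 is refused whole. A call with a gripper value outside its range is refused whole. The fingers move at their own pace and stop on an object; "squeeze" is the grip in N (left out, the last holds). Time passes only in rows, so rows that do not move let the fingers close. It gives the time, the measured TCP pose, the force, the opening and the grip force at its end, in the units of the state.
- ctrl.get_state(): the state, without advancing time (a new reading comes with each control period).
- ctrl.read_camera(name): name is "scene" or "side" or "wrist"; returns the picture (400x640x3 uint8, red, green, blue); there is no depth.
- ctrl.camera_model(name): a dict with "intrinsics" (3x3 intrinsics, pixels), "rvec" (rotation vector, rad) and "tvec" (3), from world to camera coordinates, as OpenCV has them. Camera axes: x right, y down, z forward; pixel columns grow to the right and rows downward; lengths in m; the calibration is good to about 2 mm. A picture is of the moment at which its call begins: read the wrist's pose just before it. camera_model takes no time and is no camera call; for the wrist camera it gives the pose at the moment of the call.
- ctrl.sign_off(): hands the job in; it is judged then, once.
The state is a dict: "time": time; "qpos": joint angles; "dq": joint speeds; "joint_efforts": joint torques, N m; "eef_pos": TCP position; "tcp_rot": TCP orientation; "contact_force": force on the tool from outside, world axes, zero at the start; "wrist_torque": the same for the moment, N m; "opening": opening from 0.0 (shut) to 1.0 (fully open); "finger_force": force on a finger pad.
Only numpy, scipy, OpenCV 4.12 (cv2) and the standard library are available. Lean on these libraries where they do the work, as an engineer would, in place of code of your own. Each camera call takes 0.05 s, during which the arm holds its last target. There are 200 camera calls.

## Working session

There is one attempt and no reset: what is moved stays moved. The work goes in short steps, Python scripts to look and compute and a tool call to move; the robot and the scene stay as the last step left them, time stands still between calls to the robot, and variables do not carry over. Pictures are saved under pics/ and viewed, at most 10 in all, crops included, and the job is handed in when it is done.

Besides the shell and the picture viewer there is one more tool, called after ">>>" as a command line: name --argument value ..., lists and objects as JSON in quotes. arm_command: Moves the arm, as the interface text tells. Its arguments: {"type":"object","properties":{"steps":{"type":"array","items":{"type":"number"}},"squeeze":{"type":"number"}},"required":["steps"]}

```bash
mkdir -p pics; ls
python3 - <<'E'
from plant import ctrl
import cv2,numpy as np
s=ctrl.get_state();print({k:np.round(v,3).tolist() for k,v in s.items()})
for n in("scene","side","wrist"):
    cv2.imwrite(f"pics/{n}0.png",ctrl.read_camera(n)[:,:,::-1]);m=ctrl.camera_model(n);R=cv2.Rodrigues(np.array(m['rvec']))[0];print(n,m['intrinsics'],-R.T@np.array(m['tvec']).ravel())
E
```

```text
pics
{'time': 0.0, 'qpos': [0.979, 0.287, 1.578, -0.0, 1.279, -0.15], 'dq': [0.001, 0.001, -0.001, -0.0, -0.003, -0.001], 'joint_efforts': [0.002, -40.597, -29.263, -0.0, 0.006, -0.0], 'eef_pos': [0.288, 0.61, 0.197], 'tcp_rot': [0.219, 0.976, -0.001, -0.0], 'contact_force': [0.151, 0.299, 0.543], 'wrist_torque': [-0.013, 0.019, 0.014], 'finger_force': 0.0, 'opening': 1.0}
scene [[420.19241163   0.         322.88703838]
 [  0.         420.19241163 199.90032126]
 [  0.           0.           1.        ]] [ 1.08634934 -0.32022745  1.15762773]
side [[369.36547589   0.         323.5304325 ]
 [  0.         369.36547589 204.45168392]
 [  0.           0.           1.        ]] [0.37676106 0.61616192 0.7878892 ]
wrist [[275.69562417   0.         318.56346209]
 [  0.         275.69562417 201.9002775 ]
 [  0.           0.           1.        ]] [0.21193094 0.64612504 0.37387114]
```

View pics/scene0.png

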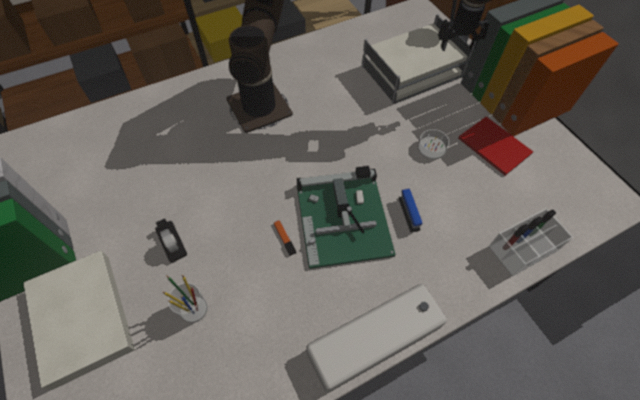

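View pics/side0.png

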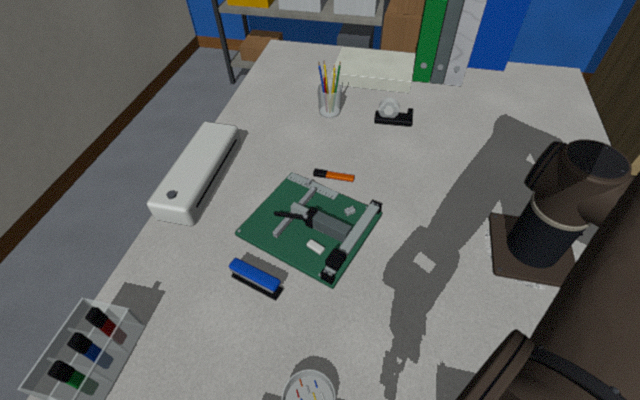

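The scene view shows the trimmer bed at (297,178)–(393,258), with its leg pointing away from the robot. The side view shows its bed corners at about (236,233), (330,286), (382,212) and (292,175). I'll zoom in for the corners.

Run:
```python
import cv2,numpy as np
a=cv2.imread("pics/scene0.png")[160:275,285:405];b=cv2.imread("pics/side0.png")[165:295,225:395]
a=cv2.resize(a,None,fx=3.3,fy=5,interpolation=3) if 0 else cv2.resize(a,None,fx=3.3,fy=3.3,interpolation=cv2.INTER_CUBIC)
b=cv2.resize(b,None,fx=2.35,fy=2.35,interpolation=cv2.INTER_CUBIC)
o=np.zeros((max(a.shape[0],b.shape[0]),a.shape[1]+b.shape[1],3),np.uint8);o[:a.shape[0],:a.shape[1]]=a;o[:b.shape[0],a.shape[1]:]=b
o=np.clip(o*1.6,0,255).astype(np.uint8)
print(o.shape);cv2.imwrite("pics/z0.png",o)
```

```text
(380, 796, 3)
```

View pics/z0.png

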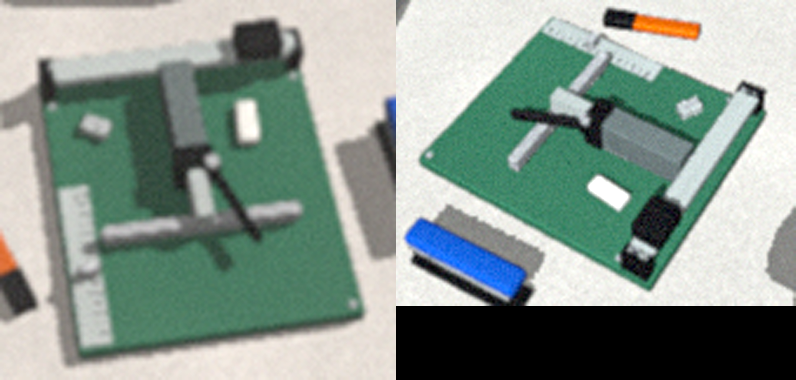

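The zoom shows the bed corners, the lever tip at (258,237) in the left panel, and the marker on the strip at about (90,268). The eraser and sharpener are close to the tube. Next I'll fit the trimmer pose.

```bash
cat > h.py <<'E'
import cv2,numpy as np
from plant import ctrl
def proj(m,P): return cv2.projectPoints(np.array(P,float).reshape(-1,3),np.array(m['rvec'],float),np.array(m['tvec'],float),np.array(m['intrinsics']),None)[0].reshape(-1,2)
def T2W(p,P):
    P=np.array(P,float).reshape(-1,3)/1e3;c,s=np.cos(p[2]),np.sin(p[2])
    return np.c_[p[0]+c*P[:,0]-s*P[:,1],p[1]+s*P[:,0]+c*P[:,1],P[:,2]]
def ray(m,uv):
    R=cv2.Rodrigues(np.array(m['rvec'],float))[0];c=-R.T@np.array(m['tvec'],float).ravel()
    return c,R.T@np.linalg.inv(np.array(m['intrinsics']))@np.array([*uv,1.])
def atz(m,uv,z):
    c,d=ray(m,uv);return c+d*(z-c[2])/d[2]
def W2T(p,w):
    d=np.array(w)[:2]-p[:2];c,s=np.cos(p[2]),np.sin(p[2]);return 1e3*np.array([c*d[0]+s*d[1],-s*d[0]+c*d[1]])
E
python3 - <<'E'
from h import *
from scipy.optimize import least_squares
S=ctrl.camera_model("scene");D=ctrl.camera_model("side")
sc=lambda u,v:(285+u/3.3,160+v/3.3); sd=lambda u,v:(225+(u-396)/2.35,165+v/2.35)
A=[((150,130,18),sc(363,316)),((150,-130,18),sc(80,350)),((46,90,40),sc(301,207))]
B=[((150,130,18),sd(420,160)),((150,-130,18),sd(548,18)),((-150,130,18),sd(649,284)),((-150,-130,18),sd(765,112))]
def f(p):
    return np.r_[(proj(S,T2W(p,[a[0] for a in A]))-[a[1] for a in A]).ravel(),(proj(D,T2W(p,[a[0] for a in B]))-[a[1] for a in B]).ravel()]
r=least_squares(f,[.75,0,0.1]);p=r.x;print(p.round(4),r.fun.round(1))
np.save("p.npy",p)
for n,m,uv,z in(("lev s",S,sc(258,237),.049),("lev d",D,sd(514,114),.049),("mk s",S,sc(92,262),.03),("mk d",D,sd(600,42),.03),("eraser",D,sd(608,192),.012+.018),("sharp",D,sd(690,107),.03)):
    print(n,W2T(p,atz(m,uv,z)).round(1))
print(T2W(p,[[0,0,0],[46,0,0],[40,-96,0]]).round(3))
E
```

```text
[ 0.5606  0.0464 -0.3288] [ 0.8 -1.7 -0.7  0.5 -0.5 -1.1 -2.3 -0.8  1.  -1.2 -0.2  0.9  0.2 -1. ]
lev s [78.5 43.5]
lev d [75.  41.6]
mk s [  71.5 -105.9]
mk d [  63.9 -113.5]
eraser [-61.3  64.3]
sharp [-78.7 -80.4]
[[ 0.561  0.046  0.   ]
 [ 0.604  0.032  0.   ]
 [ 0.567 -0.057  0.   ]]
```

>>> arm_command --steps '[100, -0.92, -0.86, 0, -0.56, 100, -0.92, -0.86, 0, -0.56, 100, -0.92, -0.86, 0, 0, 100, -0.92, -0.86, 0, 0, 100, -0.92, -0.86, 0, 0, 100, -0.92, -0.86, 0, 0, 100, -0.92, -0.86, 0, 0, 100, -0.92, -0.86, 0, 0]'

```text
time: 0.82
eef_pos: [0.4024, 0.3841, 0.1985]
tcp_rot: [0.164, 0.986, -0.0, -0.0]
contact_force: [-0.1, 0.7, 0.1]
opening: 1.001
finger_force: 0.0
```

>>> arm_command --steps '[100, -0.92, -0.86, 0, 0, 100, -0.92, -0.86, 0, 0, 100, -0.92, -0.86, 0, 0, 100, -0.92, -0.86, 0, 0, 100, -0.92, -0.86, 0, 0, 100, -0.92, -0.86, 0, 0, 100, -0.92, -0.86, 0, 0, 100, -0.92, -0.86, 0, 0]'

```text
time: 1.48
eef_pos: [0.5208, 0.1618, 0.1986]
tcp_rot: [0.164, 0.986, -0.0, -0.0]
contact_force: [-0.2, 0.6, 0.3]
opening: 0.999
finger_force: 0.0
```

>>> arm_command --steps '[100, -0.92, -0.86, 0, 0, 100, -0.92, -0.86, 0, 0, 100, -0.92, -0.86, 0, 0, 100, -0.5, -0.5, 0, 0, 100, 0, 0, 0, 0, 100, 0, 0, 0, 0]'

```text
time: 1.98
eef_pos: [0.5726, 0.0633, 0.1983]
tcp_rot: [0.165, 0.986, 0.0, -0.001]
contact_force: [0.1, 0.3, 0.2]
opening: 0.999
finger_force: 0.0
```

Run:
```python
from h import *
p=np.load("p.npy");s=ctrl.get_state();print(s['time'],s['eef_pos'],s['tcp_rot'],np.round(s['qpos'],2),W2T(p,s['eef_pos']))
m=ctrl.camera_model("wrist");np.savez("w1.npz",**{k:np.array(v,float) for k,v in m.items()})
im=ctrl.read_camera("wrist");cv2.imwrite("pics/w1.png",im[:,:,::-1])
```

```text
1.9833 [0.5726369  0.06334727 0.19831605] [ 1.65153349e-01  9.86267711e-01  1.31047687e-04 -5.96985212e-04] [-0.07  0.07  1.82  0.    1.25 -1.31] [ 5.89882109 19.87963471]
```

View pics/w1.png

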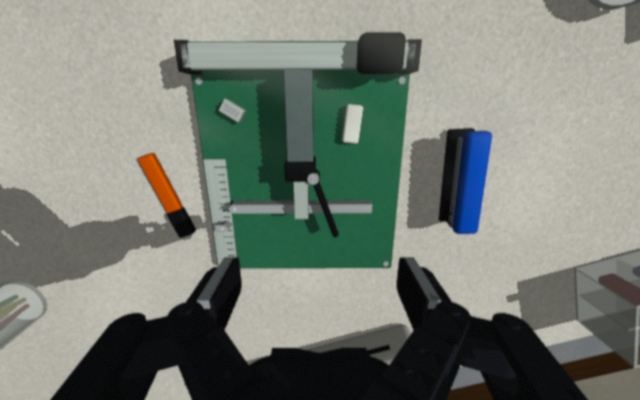

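The wrist view shows the whole trimmer from above: marker at about (222,224), bar at row 208, lever tip at (336,235), screws at the bed corners. I'll zoom in to get exact values.

Run:
```python
import cv2,numpy as np
a=cv2.imread("pics/w1.png")[150:280,190:400]
a=cv2.resize(a,None,fx=3.8,fy=3.8,interpolation=cv2.INTER_CUBIC)
cv2.imwrite("pics/z1.png",np.clip(a*1.6,0,255).astype(np.uint8))
```

```text
(no output)
```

View pics/z1.png

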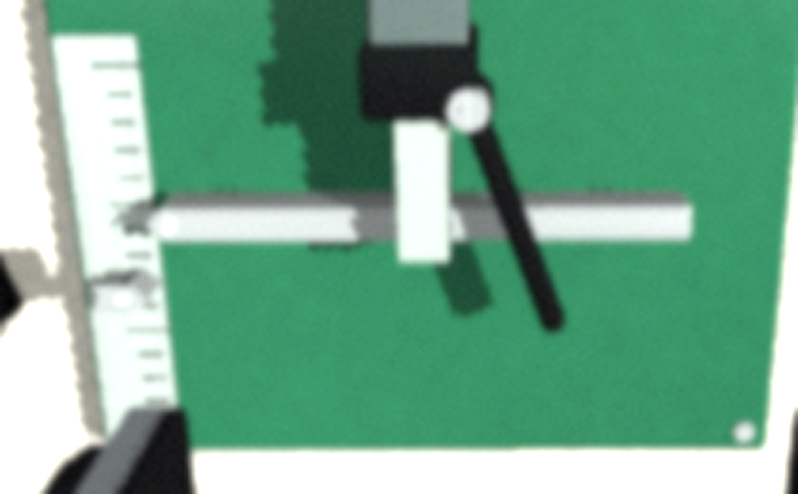

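Run:
```python
from h import *
from scipy.optimize import least_squares
m=dict(np.load("w1.npz"));p0=np.load("p.npy")
c=lambda u,v:(190+u/3.8,150+v/3.8)
A=[((52,90,40),c(692,240)),((40,90,40),c(692,207)),((150,130,18),c(763,446)),((52,-86,40),c(178,241)),((-150,-130,18),(192,75)),((-8+12,18,64),c(477,38))][:4]
f=lambda p:(proj(m,T2W(p,[a[0] for a in A]))-[a[1] for a in A]).ravel()
r=least_squares(f,p0);p=r.x;print(p.round(4),f(p0).round(1),r.fun.round(1));np.save("pw.npy",p)
for n,q in(("p0",p0),("pw",p)):
  for nm,uv,z in(("mk",c(150,295),.036),("ptr",c(160,223),.04),("lev",c(553,325),.056),("barin",c(600,207),.04),("barout",c(600,240),.04)): print(n,nm,W2T(q,atz(m,uv,z)).round(1))
print(W2T(p,ctrl.get_state()['eef_pos']))
```

```text
[ 0.5611  0.0448 -0.3295] [ 0.6 -1.1  1.2 -1.1  2.   0.5  0.7 -0.9] [-0.5 -0.3  0.  -0.3  0.9  1.1 -0.3 -0.2]
p0 mk [  75.3 -100.2]
p0 ptr [ 46.7 -92.5]
p0 lev [77.7 41.1]
p0 barin [41.4 57.4]
p0 barout [53.4 57.8]
pw mk [ 74.4 -98.8]
pw ptr [ 45.7 -91.1]
pw lev [76.7 42.5]
pw barin [40.3 58.8]
pw barout [52.3 59.2]
[ 4.29333071 21.94511611]
```

>>> arm_command --steps '[100, -0.64, -0.24, 0, 0, 100, 0, 0, 0.9, 0, 100, 0, 0, 1, 0, 100, 0, 0, 1, 0, 100, 0, 0, 1, 0, 100, 0, 0, 1, 0, 100, 0, 0, 0.6, 0, 100, 0, 0, 0, 0]' --squeeze 25

```text
time: 2.7
eef_pos: [0.5818, 0.055, 0.0568]
tcp_rot: [0.163, 0.987, -0.0, -0.004]
contact_force: [-0.4, 0.4, 0.4]
opening: 1.003
finger_force: 0.0
```

Run:
```python
from h import *
p=np.load("pw.npy");s=ctrl.get_state();print(s['time'],s['eef_pos'],W2T(p,s['eef_pos']),s['contact_force'])
m=ctrl.camera_model("wrist");np.savez("w2.npz",**{k:np.array(v,float) for k,v in m.items()})
im=ctrl.read_camera("wrist");cv2.imwrite("pics/w2.png",np.clip(im[:,:,::-1]*1.5,0,255))
```

```text
2.7 [0.58179376 0.05496897 0.05677408] [16.25243625 16.27506704] [-0.41112234  0.37199513  0.42427764][ WARN:0@0.833] global loadsave.cpp:1063 imwrite_ Unsupported depth image for selected encoder is fallbacked to CV_8U.
```

View pics/w2.png

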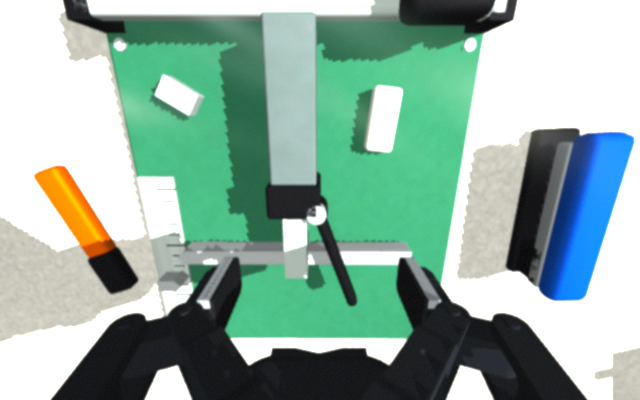

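The fingers straddle the leg and lever: inner edges at columns ~240 and ~398, tips at row ~260, and the bar at row ~250. I'll check by projecting where they should appear before lowering.

Run:
```python
from h import *
p=np.load("pw.npy");m=dict(np.load("w2.npz"))
print(proj(m,T2W(p,[[5,-26,70],[27,-26,70],[5,59,70],[27,59,70],[40,90,40],[85,-99,36]])).round())
s=ctrl.get_state();print(s['eef_pos'],W2T(p,s['eef_pos']))
```

```text
[[253. 226.]
 [256. 256.]
 [385. 226.]
 [382. 256.]
 [412. 252.]
 [184. 295.]]
[0.58355031 0.05471602 0.05915987] [17.99632926 16.60417439]
```

Run:
```python
import cv2,numpy as np
a=cv2.imread("pics/w2.png")[225:345,150:350]
cv2.imwrite("pics/z2.png",np.clip(cv2.resize(a,None,fx=4,fy=4,interpolation=cv2.INTER_CUBIC)*1.5+20,0,255).astype(np.uint8))
```

```text
(no output)
```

View pics/z2.png

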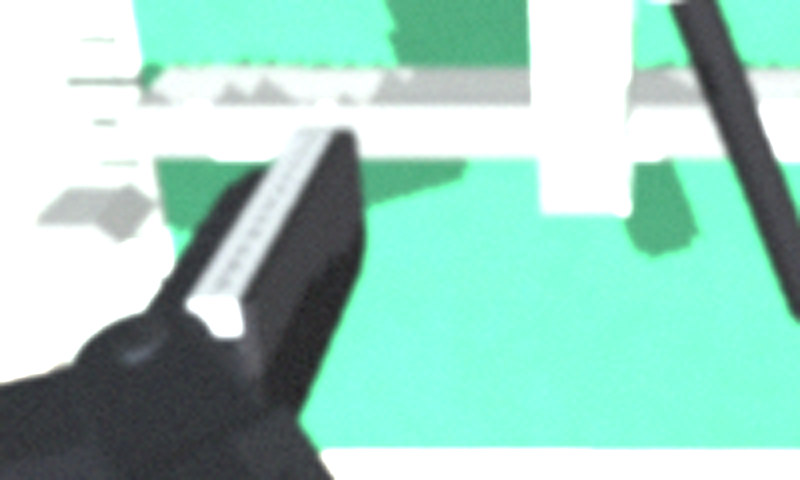

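The crop shows the left finger's near inner tip corner at about (237.5,257) and its far one at about (241,285). Intersecting those rays with the pad plane gives the finger position.

Run:
```python
from h import *
p=np.load("pw.npy");m=dict(np.load("w2.npz"));th=p[2]
R=np.array([[np.cos(th),np.sin(th),0],[-np.sin(th),np.cos(th),0],[0,0,1]])
o=np.array([.5818,.055,.0568])
for uv in((237.5,257),(241,285),(400,257),(397,285)):
    c,d=ray(m,uv);c=R@(c-o);d=R@d;s=np.sign(d[1])
    t=(s*.0425-c[1])/d[1];print(uv,((c+d*t)*1e3).round(1),(c*1e3).round(),"at z=13:",((c+d*(.013-c[2])/d[2])*1e3).round(1))
```

```text
(237.5, 257) [ -9.4 -42.5  49.5] [-83.   0. 177.] at z=13: [ 11.8 -54.7  13. ]
(241, 285) [  8.5 -42.5  48.6] [-83.   0. 177.] at z=13: [ 33.9 -54.3  13. ]
(400, 257) [-9.6 42.5 49.5] [-83.   0. 177.] at z=13: [11.5 54.6 13. ]
(397, 285) [ 7.6 42.5 49.5] [-83.   0. 177.] at z=13: [33.6 54.7 13. ]
```

>>> arm_command --steps '[100, 0, 0, 0.8, 0, 100, 0, 0, 0.72, 0, 100, 0, 0, 0, 0, 100, 0, 0, 0, 0]'

```text
time: 3.08
eef_pos: [0.5859, 0.0538, 0.0241]
tcp_rot: [0.164, 0.987, 0.0, -0.0]
contact_force: [1.6, -0.1, 0.5]
opening: 0.999
finger_force: 0.0
```

Run:
```python
from h import *
p=np.load("pw.npy");s=ctrl.get_state();print(s['time'],s['eef_pos'],W2T(p,s['eef_pos']),s['contact_force'])
m=ctrl.camera_model("side");S=ctrl.camera_model("scene")
g=ctrl.read_camera("side");h=ctrl.read_camera("scene")
a=g[120:270,240:395,::-1];b=h[150:255,280:400,::-1]
a=cv2.resize(a,None,fx=2.6,fy=2.6,interpolation=2);b=cv2.resize(b,None,fx=3.3,fy=3.3,interpolation=2)
o=np.zeros((400,a.shape[1]+b.shape[1],3),np.uint8);o[:a.shape[0],:a.shape[1]]=a;o[:b.shape[0],a.shape[1]:]=b
print(o.shape,a.shape);cv2.imwrite("pics/z3.png",np.clip(o*2.2,0,255).astype(np.uint8))
e=W2T(p,s['eef_pos'])
for z in(33,60,72): print(z,(proj(m,T2W(p,[[e[0],e[1]+42,z],[e[0],e[1]-42,z]]))-[240,120]).round(1)*2.6,(proj(S,T2W(p,[[e[0],e[1]+42,z]]))-[280,150]).round(1)*3.3+[a.shape[1],0])
```

```text
3.0833 [0.58588854 0.05383009 0.024053  ] [20.49543808 16.52260456] [ 1.62816474 -0.08992443  0.50668803]
(400, 799, 3) (390, 403, 3)
33 [[127.92 286.  ]
 [175.24 229.32]] [[677.56 221.76]]
60 [[125.58 269.1 ]
 [173.94 212.16]] [[680.53 207.24]]
72 [[124.28 261.3 ]
 [173.42 204.1 ]] [[681.85 200.64]]
```

View pics/z3.png

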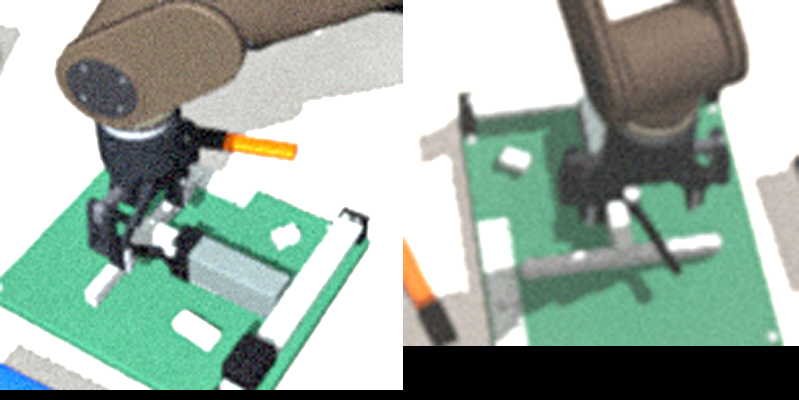

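Both views put the open fingertips higher than I expected, about z 55–60 mm with the TCP at 24 mm. I'll lower carefully while watching the force.

>>> arm_command --steps '[100, 0, 0, 0.25, 0, 100, 0, 0, 0.25, 0, 100, 0, 0, 0, 0]'

```text
time: 3.43
eef_pos: [0.5852, 0.0532, 0.01]
tcp_rot: [0.164, 0.986, -0.0, -0.001]
contact_force: [0.2, -0.0, 0.5]
opening: 0.997
finger_force: 0.0
```

>>> arm_command --steps '[100, -0.25, 0, 0, 0, 100, -0.25, 0, 0, 0, 100, 0, 0, 0, 0]'

```text
time: 3.68
eef_pos: [0.5996, 0.0485, 0.0115]
tcp_rot: [0.164, 0.986, 0.0, 0.001]
contact_force: [-0.3, 0.4, -0.4]
opening: 0.999
finger_force: 0.0
```

No contact although the fingers should overlap the bar, so the tips really are above it. I'll back up and go lower in small steps.

>>> arm_command --steps '[100, 0.56, 0, 0, 0, 100, 0, 0, 0.24, 0, 100, 0, 0, 0.24, 0, 100, 0, 0, 0, 0]'

```text
time: 4.02
eef_pos: [0.5836, 0.0536, -0.0028]
tcp_rot: [0.164, 0.986, -0.0, -0.001]
contact_force: [-0.6, 0.8, 0.5]
opening: 0.998
finger_force: 0.0
```

Run:
```python
from h import *
p=np.load("pw.npy");s=ctrl.get_state();e=W2T(p,s['eef_pos']);print(s['time'],s['eef_pos'],e,s['contact_force'])
m=ctrl.camera_model("wrist");w=ctrl.read_camera("wrist")
D=ctrl.camera_model("side");g=ctrl.read_camera("side")
a=cv2.resize(w[150:330,130:470,::-1],None,fx=1.5,fy=1.5,interpolation=2);b=cv2.resize(g[165:245,250:320,::-1],None,fx=4,fy=4,interpolation=2)
o=np.zeros((320,a.shape[1]+b.shape[1],3),np.uint8);o[:a.shape[0],:a.shape[1]]=a;o[:b.shape[0],a.shape[1]:]=b
cv2.imwrite("pics/z4.png",np.clip(o*2.2,0,255).astype(np.uint8));print(o.shape,a.shape)
for z in(18,30,40,50): print(z,((proj(D,T2W(p,[[e[0]-9,e[1]+42.5,z],[e[0]+9,e[1]+42.5,z]]))-[250,165])*4+[a.shape[1],0]).round())
```

```text
4.0167 [ 0.58364391  0.05361954 -0.00281922] [18.43973464 15.5969843 ] [-0.58029435  0.84390545  0.51303113]
(320, 790, 3) (270, 510, 3)
18 [[683. 281.]
 [661. 269.]]
30 [[682. 269.]
 [659. 258.]]
40 [[681. 260.]
 [657. 248.]]
50 [[679. 251.]
 [656. 239.]]
```

View pics/z4.png

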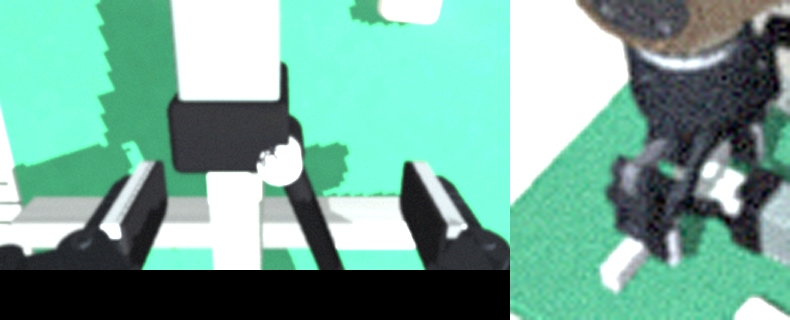

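The fingertips now look to be about level with the bar top (z≈40–46 mm), clear of the lever and collar. I'll go a bit lower, then try pushing outward.

>>> arm_command --steps '[100, 0, 0, 0.2, 0, 100, 0, 0, 0.16, 0, 100, 0, 0, 0, 0]'

```text
time: 4.37
eef_pos: [0.5839, 0.0536, -0.0113]
tcp_rot: [0.164, 0.986, -0.0, -0.001]
contact_force: [-0.5, 0.3, -0.2]
opening: 1.001
finger_force: 0.0
```

>>> arm_command --steps '[100, -0.25, 0, 0, 0, 100, -0.25, 0, 0, 0, 100, -0.1, 0, 0, 0, 100, 0, 0, 0, 0]'

```text
time: 4.7
eef_pos: [0.5984, 0.0488, -0.0106]
tcp_rot: [0.164, 0.986, 0.0, -0.001]
contact_force: [-2.6, 2.1, -0.9]
opening: 1.0
finger_force: 1.4
```

>>> arm_command --steps '[100, 0.25, 0, 0, 0, 100, 0, 0, 0.25, 0, 100, -0.25, 0, 0, 0, 100, -0.25, 0, 0, 0, 100, 0, 0, 0, 0]'

```text
time: 5.12
eef_pos: [0.6049, 0.0465, -0.017]
tcp_rot: [0.164, 0.986, -0.0, -0.0]
contact_force: [-2.8, 1.9, -2.1]
opening: 0.999
finger_force: 1.5
```

Run:
```python
from h import *
p=np.load("pw.npy");s=ctrl.get_state();e=W2T(p,s['eef_pos']);print(s['time'],s['eef_pos'],e,s['contact_force'])
m=ctrl.camera_model("wrist");np.savez("w5.npz",**{k:np.array(v,float) for k,v in m.items()});w=ctrl.read_camera("wrist")
a=cv2.resize(w[150:350,130:470,::-1],None,fx=2.3,fy=2.3,interpolation=2)
cv2.imwrite("pics/z5.png",np.clip(a*1.8,0,255).astype(np.uint8))
print(((proj(m,T2W(p,[[40,60,40],[52,60,40],[45,60,40],[57,60,40],[74.5,-99,36],[46,-96,40]]))-[130,150])*2.3).round())
```

```text
5.1167 [ 0.6048608   0.04647761 -0.01701724] [40.82614884 15.7055054 ] [-2.76482017  1.86610182 -2.10005897]
[[635. 300.]
 [629. 345.]
 [632. 319.]
 [627. 363.]
 [-34. 410.]
 [-64. 323.]]
```

View pics/z5.png

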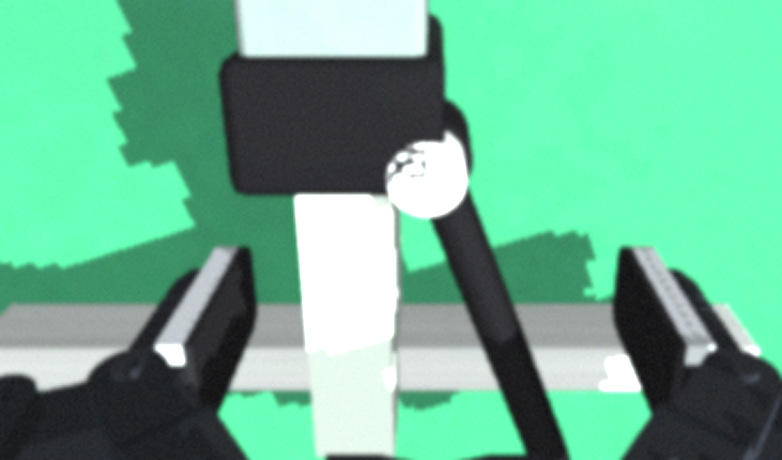

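The leg is already about 12 mm out: the bar's top edges are at rows 346/390 of the crop, so its inner face is at T x≈52.2. The pads contact at TCP+11.4, and the lever is untouched and clear. The target inner face is ≈68.5, which leaves about 16 mm.

>>> arm_command --steps '[100, -0.2, 0, 0, 0, 100, -0.25, 0, 0, 0, 100, -0.15, 0, 0, 0, 100, -0.05, 0, 0, 0, 100, 0, 0, 0, 0]'

```text
time: 5.58
eef_pos: [0.6201, 0.0412, -0.0167]
tcp_rot: [0.164, 0.986, -0.0, -0.0]
contact_force: [-2.7, 0.6, -3.4]
opening: 1.001
finger_force: 1.8
```

Run:
```python
from h import *
p=np.load("pw.npy");s=ctrl.get_state();e=W2T(p,s['eef_pos']);print(s['time'],s['eef_pos'],e,s['contact_force'],s['finger_force'])
m=ctrl.camera_model("wrist");np.savez("w6.npz",**{k:np.array(v,float) for k,v in m.items()});w=ctrl.read_camera("wrist")
cv2.imwrite("pics/w6.png",w[:,:,::-1])
S=ctrl.camera_model("scene");g=ctrl.read_camera("scene");D=ctrl.camera_model("side");h=ctrl.read_camera("side")
a=cv2.resize(w[230:400,60:340,::-1],None,fx=2.1,fy=2.1,interpolation=2)
uv=proj(S,T2W(p,[[74,-99,36]]))[0].astype(int);us=proj(D,T2W(p,[[74,-99,36]]))[0].astype(int);print(uv,us)
b=cv2.resize(g[uv[1]-15:uv[1]+15,uv[0]-15:uv[0]+25,::-1],None,fx=5,fy=5,interpolation=2);c=cv2.resize(h[us[1]-15:us[1]+15,us[0]-20:us[0]+20,::-1],None,fx=5,fy=5,interpolation=2)
o=np.zeros((357,800,3),np.uint8);o[:a.shape[0],:a.shape[1]]=a;o[:150,600:]=b;o[160:310,600:]=c
cv2.imwrite("pics/z6.png",np.clip(o*1.6,0,255).astype(np.uint8))
```

```text
5.5833 [ 0.62014002  0.04123928 -0.01674383] [56.97837653 15.69366371] [-2.74864835  0.64807574 -3.37400727] 1.772233285009861
[314 239] [305 182]
```

View pics/z6.png

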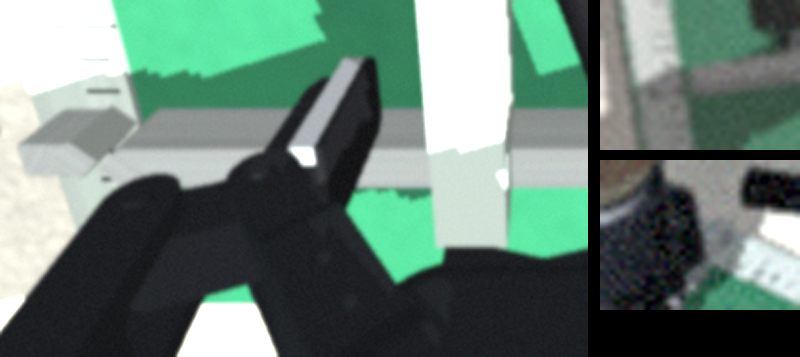

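This view shows the marker clip (left, about (20–138,108–175)) and the bar's pointed end (about (115,150)) side by side and nearly level. One last enlarged look with the computed positions overlaid.

Run:
```python
from h import *
p=np.load("pw.npy");m=dict(np.load("w6.npz"));w=cv2.imread("pics/w6.png")
x0,y0,k=65,272,10
a=cv2.resize(w[y0:y0+60,x0:x0+80],None,fx=k,fy=k,interpolation=2);a=np.clip(a*2.0,0,255).astype(np.uint8)
def P(n,X):
    uv=((proj(m,T2W(p,[X]))[0]-[x0,y0]+.5)*k).round().astype(int);print(n,uv);return uv
for n,X in dict(ptr_top=[74.4,-96,40],ptr_bot=[74.4,-96,22],sh_in_top=[68.4,-86,40],mk_top=[74.4,-99,36],mk_bot=[74.4,-99,20],bar_in60=[68.4,-60,40],bar_out60=[80.4,-60,40]).items(): P(n,X)
cv2.imwrite("pics/z7.png",a)
```

```text
ptr_top [440 378]
ptr_bot [658 166]
sh_in_top [602 285]
mk_top [438 327]
mk_bot [630 146]
bar_in60 [1098  285]
bar_out60 [1136  469]
```

View pics/z7.png

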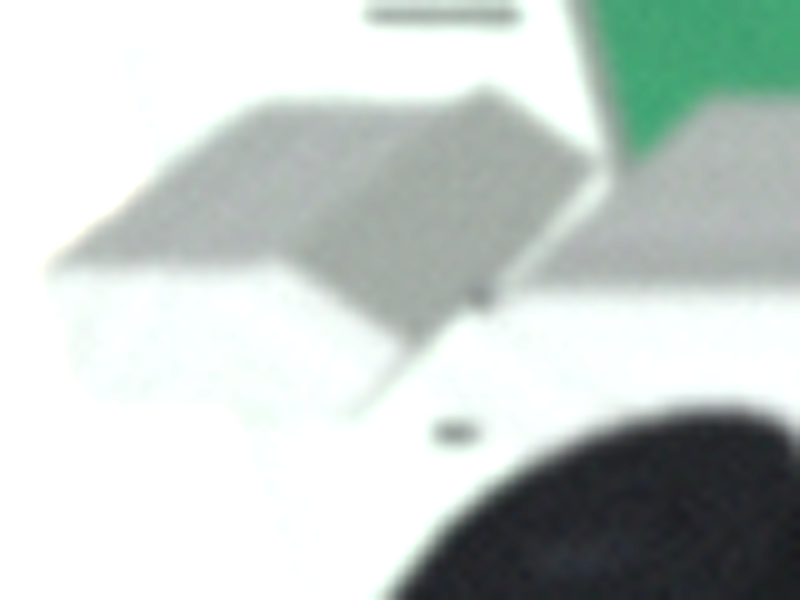

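The marker tip top is at (410,345), against a prediction of (438,327). The bar edge is right on its prediction (row 285). That suggests about 1 mm is still missing, so I'll check with raw intensity profiles, without another picture.

Run:
```python
import cv2,numpy as np
g=cv2.cvtColor(cv2.imread("pics/w6.png"),cv2.COLOR_BGR2GRAY)
print("cols",list(range(92,122,2)))
for r in range(284,324): print(r,g[r,72:92:4],g[r,92:122:2],g[r,140:150:5])
```

```text
cols [92, 94, 96, 98, 100, 102, 104, 106, 108, 110, 112, 114, 116, 118, 120]
284 [157 155 131 132 103] [ 90  90  91  92  91  91  91  91  87  86  84  86  88  98 120] [90 91]
285 [154 157 132 125  94] [ 90  89  91  90  90  90  91  89  85  84  85  84  85  88 105] [92 91]
286 [152 158 132 115  91] [89 92 91 90 91 92 91 87 84 86 84 84 85 84 90] [92 93]
287 [152 156 131 102  90] [89 91 92 89 92 92 87 85 85 85 85 85 85 85 86] [92 92]
288 [152 156 126  92  90] [91 91 90 91 92 90 86 84 83 84 83 84 84 83 85] [92 90]
289 [153 154 119  90  90] [92 92 91 91 90 89 84 84 84 84 83 84 86 84 84] [91 90]
290 [153 151 104  90  90] [93 92 90 91 90 85 85 84 84 86 86 84 84 85 84] [91 92]
291 [152 144  94  91  92] [90 92 91 91 87 85 83 83 84 84 84 85 85 84 86] [91 91]
292 [149 131  91  89  91] [91 91 91 88 85 83 84 84 85 86 84 85 84 85 90] [91 91]
293 [145 111  91  91  92] [91 91 89 87 85 84 84 84 84 85 84 84 84 86 98] [91 92]
294 [141  97  90  91  91] [ 91  91  88  84  83  85  84  85  84  84  84  85  82  85 105] [91 91]
295 [128  92  90  92  90] [ 92  90  87  84  84  85  83  83  85  84  85  85  85  90 106]
[... 2011 characters left out ...]
115 130 129 118 100] [19 81]
317 [156 151 151 149 142] [133 132 135 137 138 138 139 138 131 127 132 138 125  99  66] [20 69]
318 [158 152 153 151 143] [132 133 134 136 138 138 137 138 136 136 137 134 106  67  37] [19 54]
319 [155 154 154 151 144] [133 133 135 137 139 137 138 137 137 135 134 116  73  36  25] [19 39]
320 [156 154 155 151 149] [131 134 135 136 138 138 138 138 138 135 122  85  42  23  19] [19 26]
321 [155 154 154 152 150] [132 133 133 136 139 139 138 138 136 132 102  49  25  20  19] [18 20]
322 [156 156 151 151 149] [133 133 134 135 138 139 139 139 135 117  69  29  18  20  20] [20 13]
323 [156 157 152 151 151] [133 133 134 135 137 138 137 137 129  92  40  21  19  20  18] [19 17]
```

Relative to the bar, the marker is about 0.7 mm further out. I'll add that, then close while centring on leg and lever (−10 mm in y). I'll raise slightly as the pads swing forward.

>>> arm_command --steps '[100, -0.03, 0, 0, 0, 90, 0, -0.1, 0, 0, 80, 0, -0.11, 0, 0, 70, 0, -0.1, 0, 0, 60, 0, -0.1, 0, 0, 60, 0, 0, 0, 0]' --squeeze 25

```text
time: 6.23
eef_pos: [0.6187, 0.0314, -0.0152]
tcp_rot: [0.164, 0.986, 0.0, 0.002]
contact_force: [-2.6, 3.0, 4.2]
opening: 0.602
finger_force: 2.5
```

```bash
cat > chk.py <<'E'
from h import *
p=np.load("pw.npy");s=ctrl.get_state();e=W2T(p,s['eef_pos']);print(s['time'],s['eef_pos'],e,s['contact_force'],s['opening'],s['finger_force'])
m=ctrl.camera_model("wrist");g=cv2.cvtColor(ctrl.read_camera("wrist"),cv2.COLOR_RGB2GRAY);cv2.imwrite("pics/last.png",g)
for y in(-60,-75,60,75):   # bar top inner edge -> T x
    u=proj(m,T2W(p,[[69,y,40],[60,y,40],[80,y,40]]));c=int(round(u[0,0]))
    r0=int(u[0,1]);prof=g[r0-6:r0+9,c-1:c+2].mean(1);i=np.argmax(np.diff(prof));print(y,c,"edge x",W2T(p,atz(m,(c,r0-6+i+.5),.04)).round(1),prof.round().astype(int))
E
python3 chk.py
```

```text
6.2333 [ 0.61867623  0.03140704 -0.01516721] [58.77523275  5.91680877] [-2.57400765  2.96379103  4.19546945] 0.6017093706010924 2.504839460598305
-60 194 edge x [ 71.6 -60.4] [93 92 92 88 75 54 33 26 25 24 24 25 25 24 24]
-75 166 edge x [ 70.3 -75.1] [ 91  92  93  91  90  87  88  90  95 110 121 127 129 128 128]
60 421 edge x [69.2 59.8] [123 123 123 123 121 122 123 128 132 117  78  40  22  20  18]
75 450 edge x [65.5 74.5] [123 125 126 124 114  88  55  32  25  24  25  24  25  25  24]
```

>>> arm_command --steps '[55, 0, 0, -0.15, 0, 50, 0, 0, -0.15, 0, 44, 0, 0, -0.04, 0, 40, 0, 0, 0, 0, 40, 0, 0, 0, 0]'

```text
time: 6.7
eef_pos: [0.6165, 0.0318, -0.0082]
tcp_rot: [0.164, 0.986, -0.0, -0.001]
contact_force: [-4.4, 3.3, -1.2]
opening: 0.404
finger_force: 2.6
```

```bash
python3 chk.py
```

```text
6.7 [ 0.6165408   0.0318092  -0.00824016] [56.62456303  5.60626419] [-4.43975395  3.31554098 -1.17930711] 0.4043928682197219 2.6454950858897064
-60 200 edge x [ 68.7 -60.1] [ 91  88  88  87  92 103 117 126 125 117  97  71  45  30  25]
-75 173 edge x [ 68.7 -75.1] [ 90  89  88  87  91 102 116 124 128 128 127 129 131 130 130]
60 417 edge x [67.3 59.8] [122 122 121 123 130 135 118  75  39  23  19  19  20  21  21]
75 444 edge x [68.7 74.8] [124 123 124 124 135 163 194 212 220 221 222 224 224 222 214]
```

```bash
cat > rel.py <<'E'
from h import *
import sys
p=np.load("pw.npy")
def rel(m,g):
    def cross(c,r0,lv,y,z):
        pr=cv2.GaussianBlur(g,(3,3),0).astype(float)[r0-7:r0+8,c-2:c+3].mean(1)
        k=[i for i in range(14) if pr[i]<lv<=pr[i+1]]
        if not k: return None,pr.round().astype(int)
        i=min(k,key=lambda i:abs(i-7));r=r0-7+i+(lv-pr[i])/(pr[i+1]-pr[i]);return W2T(p,atz(m,(c,r),z))[0].round(2),''
    for n,x,y,z,lv in(("bar_in",69,-80,40,109),("bar_in",69,-75,40,109),("mk_in",70.5,-112,36,109),("mk_in",70.5,-115,36,109),("mk_out",80.5,-112,36,140),("mk_out",80.5,-115,36,140)):
        u=proj(m,T2W(p,[[x,y,z]]))[0].round().astype(int);print(n,y,u,*cross(u[0],u[1],lv,y,z))
if __name__=="__main__":
    print("old");rel(dict(np.load("w6.npz")),cv2.cvtColor(cv2.imread("pics/w6.png"),cv2.COLOR_BGR2GRAY))
    print("now");m=ctrl.camera_model("wrist");rel(m,cv2.cvtColor(ctrl.read_camera("wrist"),cv2.COLOR_RGB2GRAY))
E
python3 rel.py
```

```text
old
bar_in -80 [136 301] -32223.04 
bar_in -75 [146 301] -32229.59 
mk_in -112 [ 82 298] -28541.33 
mk_in -115 [ 77 298] -28542.66 
mk_out -112 [ 87 313] -31729.56 
mk_out -115 [ 82 313] -31597.83 
now
bar_in -80 [164 291] -29990.99 
bar_in -75 [173 291] -29983.76 
mk_in -112 [112 289] -26652.3 
mk_in -115 [107 289] -26657.96 
mk_out -112 [117 303] None [127 127 127 127 127 126 126 126 128 131 133 133 133 134 134]
mk_out -115 [111 303] -29453.93
```

```bash
sed -i 's/atz(m,(c,r),z)/atz(m,(c,r),z\/1e3)/; s/("mk_out",80.5,-112,36,140)/("mk_out",80.5,-117,36,139)/' rel.py; python3 rel.py
```

```text
old
bar_in -80 [136 301] 68.89 
bar_in -75 [146 301] 68.91 
mk_in -112 [ 82 298] 70.58 
mk_in -115 [ 77 298] 70.58 
mk_out -117 [ 78 313] 80.73 
mk_out -115 [ 82 313] 81.1 
now
bar_in -80 [164 291] 68.69 
bar_in -75 [173 291] 68.69 
mk_in -112 [112 289] 70.46 
mk_in -115 [107 289] 70.48 
mk_out -117 [108 303] 80.78 
mk_out -115 [111 303] 80.86
```

>>> arm_command --steps '[38, -0.04, 0, 0, 0, 36, 0, 0, 0, 0, 36, 0, 0, 0, 0]'

```text
time: 7.1
eef_pos: [0.6176, 0.0314, -0.0081]
tcp_rot: [0.164, 0.986, -0.0, -0.001]
contact_force: [-5.0, 3.5, 0.9]
opening: 0.357
finger_force: 2.7
```

```bash
python3 rel.py | sed 1,7d
```

```text
now
bar_in -80 [164 289] 69.8 
bar_in -75 [173 289] 69.8 
mk_in -112 [112 287] 70.5 
mk_in -115 [107 287] 70.51 
mk_out -117 [108 301] 80.5 
mk_out -115 [111 301] 80.69
```

On the mark to within about 0.3 mm. Now I'll pinch.

>>> arm_command --steps '[30, 0, 0, 0, 0, 20, 0, 0, 0, 0, 10, 0, 0, 0, 0, 10, 0, 0, 0, 0, 10, 0, 0, 0, 0, 10, 0, 0, 0, 0]' --squeeze 40

```text
time: 7.65
eef_pos: [0.6174, 0.0301, -0.0078]
tcp_rot: [0.164, 0.986, -0.001, -0.001]
contact_force: [-5.8, -0.9, 2.5]
opening: 0.296
finger_force: 41.2
```

```bash
python3 rel.py | sed 1,7d; python3 chk.py|head -1
```

```text
now
bar_in -80 [167 288] 70.05 
bar_in -75 [176 288] 69.98 
mk_in -112 [115 286] 70.52 
mk_in -115 [110 286] 70.53 
mk_out -117 [110 301] 80.68 
mk_out -115 [114 301] 80.99 
7.7 [ 0.6174326   0.03010131 -0.00775702] [58.02108022  4.27888217] [-5.56084428  0.07080967  3.3555892 ] 0.29345170117304464 41.162073723971844
```

Run:
```python
from h import *
p=np.load("pw.npy");m=ctrl.camera_model("wrist");g=cv2.imread("pics/last.png",0)
for x in(20,30,38):
    ys=np.arange(-16,40,2);u=proj(m,T2W(p,[[x,y,56] for y in ys])).round().astype(int)
    print(x,u[0],[f"{y}:{g[v,c]}" for y,(c,v) in zip(ys,u)])
```

```text
20 [272 217] ['-16:64', '-14:62', '-12:62', '-10:66', '-8:229', '-6:229', '-4:229', '-2:229', '0:229', '2:229', '4:229', '6:229', '8:125', '10:49', '12:24', '14:30', '16:31', '18:102', '20:114', '22:113', '24:113', '26:113', '28:114', '30:113', '32:113', '34:113', '36:114', '38:116']
30 [274 238] ['-16:64', '-14:64', '-12:63', '-10:68', '-8:227', '-6:229', '-4:230', '-2:229', '0:230', '2:229', '4:229', '6:230', '8:121', '10:26', '12:22', '14:30', '16:30', '18:105', '20:113', '22:114', '24:116', '26:116', '28:114', '30:113', '32:114', '34:113', '36:112', '38:113']
38 [275 253] ['-16:59', '-14:54', '-12:77', '-10:96', '-8:230', '-6:229', '-4:229', '-2:229', '0:229', '2:229', '4:229', '6:229', '8:77', '10:17', '12:21', '14:30', '16:29', '18:104', '20:112', '22:69', '24:68', '26:112', '28:115', '30:115', '32:116', '34:113', '36:114', '38:115']
```

The lever lies parallel to the leg (outer face at a constant y≈18), so it is closed. The pointer is within about 0.4 mm of the mark and the grip is 41 N. I'll hand in.

```bash
python3 -c "
from plant import ctrl
print(ctrl.sign_off())"
```

```text
the job is handed in; nothing more can be done
None
```

The job is handed in: the leg is drawn out to within about 0.4 mm of the mark, the lever is fully closed, and the gripper still holds the leg at about 41 N, but I viewed 12 pictures, over the limit of 10.

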